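# Snap the food box lid shut, corner by corner

## Robot

A 7-joint arm with a two-finger parallel gripper is mounted at the origin on a cart in front of the work surface, level with it; the furniture and walls round the work are solid. World frame = base frame: x ahead of the robot, y to its left, z up, the work surface at z = 0. Lengths are in m, angles in rad, forces in N, time in s.
With the tool pointing down it reaches from about 0.4 to 0.85 m from the base axis. Payload 10.4 kg.
Tool frame: the origin (TCP) lies at the very end of the fingers, on their centre line; the grasp point (between the pads) lies 19 mm behind it (manip.grip_point_offset is the distance from the TCP to the grasp point, in m); z points along the fingers, y is the line along which they close (so a half turn about z gives the same grasp; the last joint's range is limited). The gripper opens to 85 mm and grips with 20 to 120 N. Pads are 22 mm wide; open, the fingers measure 114 mm over their backs; the gripper's body (76 mm by 85 mm) begins 54 mm behind the grasp point. The pads swing forward as they close: fully open they stand 13 mm farther back than shut.
Start: joints at [-1.146, 0.332, -0.065, 1.46, 0.022, 1.35, -0.088], TCP at [0.271, 0.563, 0.231] pointing down, gripper open.
Joint ranges: [-2.6, 2.6], [-0.5, 2.12], [-1.47, 1.34], [0.16, 2.42], [-1.27, 4.41], [0.06, 2.06], [-2.6, 2.6]. Speed limits (rad/s): [2.22, 2.22, 2.79, 2.79, 3.14, 3.14, 3.14].

## Interface

Orientations are given as a unit quaternion [x, y, z, w].
In Python, from workcell import manip gives the robot as it stands. The module is installed in compiled form; this text tells all that it offers.
- The arm moves only by the shell command python3 -m inch 'ROWS' [OPENING] [FORCE]. ROWS is JSON, a list of rows, each a list of 2 entries, a list of its own where there are three numbers: the shift along the tool's x, y, z each as a share of 0.08 m, from -1 to 1, then the turn, a rotation vector about the tool's x, y, z each as a share of 45 degrees, from -1 to 1. A call has exactly 10 rows; each row is the pose to reach, as a shift and turn from the pose commanded when the call began, along the tool's axes at that moment; what a row does not reach only later rows make up. A row lasts 1/10 s, in which the tool goes at most 50 mm and 8.59 degrees, less where a joint would pass 70% of its speed; a pose out of reach is approached as far as the arm can. A call with a number of a shift or a turn outside -1 to 1 is refused whole. A call with a gripper value outside its range is refused whole. OPENING is the opening, from 0 (shut) to 1 (fully open), set as the call begins (- or left out, the last holds). The fingers move at their own pace and stop on an object; FORCE is the grip in N (left out, the last holds). Time passes only in rows, so rows that repeat a pose let the fingers close, or fill a call up. It gives the time, the measured TCP pose, the force, the opening and the grip force at its end, in the units of the state.
- manip.get_obs(): the state, without advancing time (a new reading comes with each control period).
- manip.camera(name): name is "scene" or "top" or "wrist"; returns the picture (420x560x3 uint8, red, green, blue); there is no depth.
- manip.camera_params(name): a dict with "fov_y" (degrees; the focal length in pixels is half the picture's height over the tangent of half this angle, whatever the lens; pixels are square), "cx", "cy" (the principal point, pixels), "camera_from_world" (4x4, takes a point from world to camera coordinates); the wrist camera has in their place "T_tool_cam" (4x4, takes a point from camera to tool coordinates, whose origin is the TCP and whose axes are the flange's). Camera axes: x right, y up, looking along -z (the intrinsics and any distortion apply to the point x, -y, -z); pixel columns grow to the right and rows downward; lengths in m; the calibration is good to about 2 mm. A picture is of the moment at which its call begins: read the wrist's pose just before it. camera_params takes no time and is no camera call.
- manip.hand_in(): hands the job in; it is judged then, once.
The state is a dict: "clock": time; "joint_pos": joint angles; "joint_velocities": joint speeds; "tau": joint torques, N m; "position": TCP position; "ee_rot": TCP orientation; "ft_force": force on the tool from outside, world axes, zero at the start; "torque": the same for the moment, N m; "grip_width": opening from 0.0 (shut) to 1.0 (fully open); "grasp_force": force on a finger pad.
Only numpy, scipy, OpenCV 4.12 (cv2) and the standard library are available. Lean on these libraries where they do the work, as an engineer would, in place of code of your own. Each camera call takes 0.05 s, during which the arm holds its last target. There are 200 camera calls.

## Task

Snap the lid of the oblong food box shut: with a fingertip press down its four raised corner sections one after the other until each clicks and stays down, beginning at the corner with the pull tab and going round clockwise as seen from above. Only press: do not lift the box or push it away from its place. The square box is still cooling, so leave its lid up, and leave everything else on the worktop where it is.

Things in the scene. Friction and masses are not known exactly. Their poses are not given: they have to be found in the camera images.
- oblong_box: The oblong box to close: loose, 1 kg, white, grey lid 134 x 94 mm. Origin: centre of underside; x along the long side, z up. Lid rim, 26 mm wide: four L-shaped corner sections, split at mid-sides, each sliding up and down; tops 74 mm above the worktop raised, 66 mm shut; lid centre recessed, at 60 mm. The pull tab, a 26 mm wide tongue, sticks out 18 mm diagonally from the corner at +x +y.
- square_box: The square food box that stays as it is: same make and height, grey lid 100 x 100 mm, its four sections raised, with a like pull tab. Loose, about 1 kg. Origin at the centre of its underside. The two boxes may stand left or right.
- tab_corner_pad (a point): Middle of the top of the round thumb pad (22 mm wide) on the oblong box's corner section beside the pull tab, at +x +y of the oblong box's own frame; 16 mm in from both edges of the lid; moves with the section: 75.5 mm above the worktop when raised, 67.5 mm when shut.
- corner2_pad (a point): Middle of the top of the round thumb pad (22 mm wide) on the oblong box's corner section that comes second, next clockwise seen from above, at +x -y; 16 mm in from both edges of the lid; moves with the section: 75.5 mm above the worktop when raised, 67.5 mm when shut.
- corner3_pad (a point): Middle of the top of the round thumb pad (22 mm wide) on the oblong box's corner section that comes third, diagonally opposite the tab, at -x -y; 16 mm in from both edges of the lid; moves with the section: 75.5 mm above the worktop when raised, 67.5 mm when shut.
- corner4_pad (a point): Middle of the top of the round thumb pad (22 mm wide) on the oblong box's corner section that comes last, at -x +y; 16 mm in from both edges of the lid; moves with the section: 75.5 mm above the worktop when raised, 67.5 mm when shut.
- tab_corner (a joint): How far the oblong box's corner section beside the pull tab, at +x +y of the oblong box's own frame is pressed down, in m: 0 raised, 0.008 shut. A snap fit: it resists with about 9 N at first, less and less to the over-centre point at 0.005, then snaps down to 0.008 by itself and stays. Let go before 0.005 it springs back up.
- corner2 (a joint): How far the oblong box's corner section that comes second, next clockwise seen from above, at +x -y is pressed down, in m: 0 raised, 0.008 shut. A snap fit: it resists with about 9 N at first, less and less to the over-centre point at 0.005, then snaps down to 0.008 by itself and stays. Let go before 0.005 it springs back up.
- corner3 (a joint): How far the oblong box's corner section that comes third, diagonally opposite the tab, at -x -y is pressed down, in m: 0 raised, 0.008 shut. A snap fit: it resists with about 9 N at first, less and less to the over-centre point at 0.005, then snaps down to 0.008 by itself and stays. Let go before 0.005 it springs back up.
- corner4 (a joint): How far the oblong box's corner section that comes last, at -x +y is pressed down, in m: 0 raised, 0.008 shut. A snap fit: it resists with about 9 N at first, less and less to the over-centre point at 0.005, then snaps down to 0.008 by itself and stays. Let go before 0.005 it springs back up.
- square_c1 (a joint): How far one corner section of the square box is pressed down, in m: 0 raised (its start), 0.008 fully down; a spring of about 10 N holds it up.
- square_c2 (a joint): How far one corner section of the square box is pressed down, in m: 0 raised (its start), 0.008 fully down; a spring of about 10 N holds it up.
- square_c3 (a joint): How far one corner section of the square box is pressed down, in m: 0 raised (its start), 0.008 fully down; a spring of about 10 N holds it up.
- square_c4 (a joint): How far one corner section of the square box is pressed down, in m: 0 raised (its start), 0.008 fully down; a spring of about 10 N holds it up.
- teaspoon: Steel teaspoon, 130 mm long, lying flat beside the oblong box's long side, a bystander.
- lemon: Lemon, 71 x 53 x 51 mm, a bystander.
- garlic: Garlic bulb, 56 mm, a bystander.
- coffee_machine: Fixed coffee machine, about 210 x 330 mm and 365 mm high, at the back left, behind the left-hand box; its upright brew head cylinder comes nearest the middle. Origin at its underside. Keep the arm clear of it: when swinging from one side to the other pull the tool in towards the base first.
- mug: Blue striped mug, 93 mm high, a bystander.
- peeler: Pale peeler, 170 mm long, lying flat, a bystander.
- shaker: Small glass shaker with grey cap, 44 mm wide, 90 mm high, a bystander.
Things that resemble listed ones, but are neither listed nor needed, are in the scene too. What is shaped like the square_box but orange is not meant.

How it is judged:
By the outcome, as a careful person would: the job done as asked, in the order asked, and still so for the second after the job is handed in, with the robot touching nothing.
It also fails if it takes over 48 s, if anything falls off the work surface, if the arm or the gripper's body presses on something with over 40 N, if the wrist force passes 120 N, or if a joint passes its speed limit or range.

## Working session

There is one attempt and no reset: what is moved stays moved. The work goes in short steps, Python scripts to look and compute and a shell command to move; the robot and the scene stay as the last step left them, time stands still between calls to the robot, and variables do not carry over. Pictures are saved under pics/ and viewed, at most 10 in all, crops included, and the job is handed in when it is done.

```bash
mkdir -p pics
python3 - <<'E'
from workcell import manip
import cv2,numpy as np
o=manip.get_obs();print(o)
for n in("scene","top"):
    im=manip.camera(n);cv2.imwrite(f"pics/{n}0.png",im[:,:,::-1]);print(n,manip.camera_params(n))
print(manip.camera_params("wrist"))
E
```

```text
{'clock': 0.0, 'joint_pos': array([-1.14561872,  0.33284165, -0.06469358,  1.46094817,  0.02159428,
        1.34994253, -0.08845434]), 'joint_velocities': array([-0.00163606, -0.00024497, -0.00224726, -0.00096592,  0.00067358,
       -0.00062748,  0.00030765]), 'tau': array([-5.28174660e-04, -6.25441718e+01,  4.91481903e-02, -3.91601837e+01,
        1.63103733e-02,  9.80381184e-03, -5.29429667e-05]), 'position': array([0.27044001, 0.56302429, 0.23053154]), 'ee_rot': array([ 2.21993988e-01,  9.75047767e-01, -7.10824754e-04, -1.27789157e-04]), 'ft_force': array([-0.41160803,  1.03146336,  0.44171723]), 'torque': array([ 0.02440157,  0.00799993, -0.0160795 ]), 'grasp_force': 0.0, 'grip_width': 1.0002974724016722}
scene {'fov_y': 43.44986655700526, 'cx': 277.63542168882174, 'cy': 210.58438180029592, 'camera_from_world': array([[-0.53798275, -0.84294139, -0.00493687,  0.26354772],
       [ 0.45759249, -0.29695363,  0.83810957, -0.28514404],
       [-0.70794327,  0.44862941,  0.54547958, -1.35336131],
       [ 0.        ,  0.        ,  0.        ,  1.        ]])}
top {'fov_y': 45.05845667252077, 'cx': 279.1751266767536, 'cy': 215.38808822881836, 'camera_from_world': array([[ 0.12370578, -0.99231714,  0.0018886 , -0.04385342],
       [ 0.81720599,  0.10295507,  0.5670755 , -0.46065101],
       [-0.56291318, -0.06860714,  0.82366365, -1.59705057],
       [ 0.        ,  0.        ,  0.        ,  1.        ]])}
{'fov_y': 58.91462837146117, 'cx': 279.52987632692685, 'cy': 217.63815989455622, 'T_tool_cam': array([[-4.27401367e-05,  9.62961571e-01,  2.69638666e-01,
         6.84355724e-02],
       [ 9.99999800e-01, -1.29015354e-04,  6.19261912e-04,
         6.28123083e-05],
       [ 6.31112952e-04,  2.69638639e-01, -9.62961373e-01,
        -1.43913292e-01],
       [ 0.00000000e+00,  0.00000000e+00,  0.00000000e+00,
         1.00000000e+00]])}
```

View pics/top0.png

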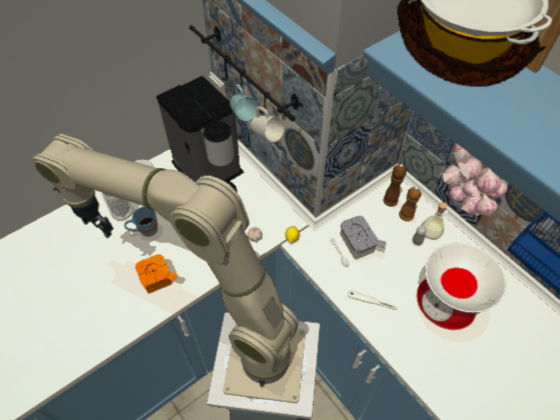

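View pics/scene0.png

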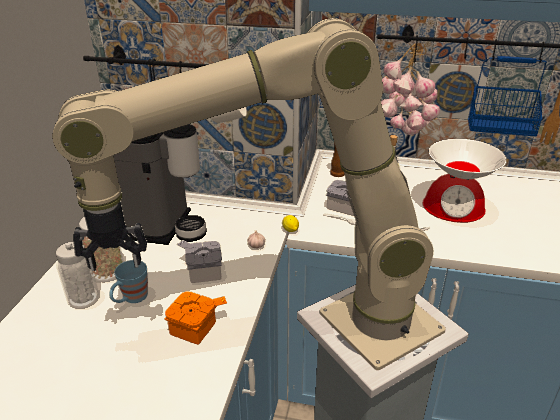

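The top view shows a grey box at (360,238) with a teaspoon beside it at (340,252). The scene view shows a second grey box at (203,255), and an orange one at (190,318), which is not meant. The box next to the teaspoon fits the oblong one, so I'll confirm that in an enlarged crop.

```bash
cat > h.py <<'E'
import numpy as np,cv2
from workcell import manip
from scipy.spatial.transform import Rotation as R
def cam(n,o=None):
    p=manip.camera_params(n)
    f=210/np.tan(np.radians(p["fov_y"]/2))
    if n=="wrist":
        T=np.eye(4);T[:3,:3]=R.from_quat(o["ee_rot"]).as_matrix();T[:3,3]=o["position"]
        M=T@np.array(p["T_tool_cam"])
    else: M=np.linalg.inv(p["camera_from_world"])
    return f,p["cx"],p["cy"],M
def ray(c,u,v,z):
    f,cx,cy,M=c
    d=M[:3,:3]@np.array([(u-cx)/f,-(v-cy)/f,-1]);q=M[:3,3]
    return q+d*(z-q[2])/d[2]
def proj(c,P):
    f,cx,cy,M=c
    x,y,z=(np.linalg.inv(M)@np.append(P,1))[:3]
    return cx+f*x/-z,cy+f*y/z
E
python3 - <<'E'
from h import *
im=cv2.imread("pics/top0.png")
cv2.imwrite("pics/c1.png",cv2.resize(im[200:300,320:420],None,fx=6,fy=6,interpolation=cv2.INTER_CUBIC))
c=cam("top")
for n,u,v,z in[("box",360,238,.07),("tab",379,246,.07),("orange",152,275,.07),("lemon",292,234,.025),("garlic",255,234,.025),("spoon",340,252,0),("peel",372,300,0),("shaker",420,238,.045)]:print(n,ray(c,u,v,z).round(3))
c=cam("scene");print("sq",ray(c,203,247,.07).round(3))
o=manip.get_obs();print(R.from_quat(o["ee_rot"]).as_matrix().round(3))
E
```

```text
box [ 0.453 -0.273  0.07 ]
tab [ 0.428 -0.34   0.07 ]
orange [0.22  0.411 0.07 ]
lemon [ 0.468 -0.033  0.025]
garlic [0.451 0.1   0.025]
spoon [ 0.429 -0.212  0.   ]
peel [ 0.254 -0.33  -0.   ]
shaker [ 0.495 -0.488  0.045]
sq [0.449 0.279 0.07 ]
[[-0.901  0.433 -0.   ]
 [ 0.433  0.901 -0.001]
 [-0.    -0.001 -1.   ]]
```

View pics/c1.png

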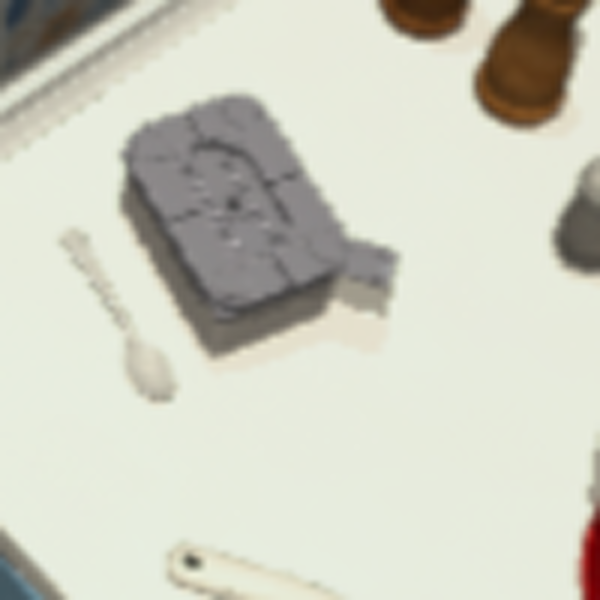

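The crop confirms it: the lid is oblong with a raised corner relief. The tab is at crop (370,262), which is full-image (381,243), and the spoon runs along the long side. I'll carry the tool over on a chord close to the base, with the gripper closed.

```bash
for i in 1 2 ; do python3 -m inch '[[[-0.06,-0.1,0],[0,0,0]],[[-0.15,-0.2,0],[0,0,0]],[[-0.23,-0.3,0],[0,0,0]],[[-0.31,-0.4,0],[0,0,0]],[[-0.39,-0.5,0],[0,0,0]],[[-0.47,-0.6,0],[0,0,0]],[[-0.55,-0.7,0],[0,0,0]],[[-0.63,-0.8,0],[0,0,0]],[[-0.7,-0.9,0],[0,0,0]],[[-0.78,-1,0],[0,0,0]]]' 0 20; done
```

```text
clock: 1.1
position: [0.2922, 0.4635, 0.2313]
ee_rot: [0.222, 0.975, 0.0, -0.0]
ft_force: [0.7, -0.2, -0.7]
grip_width: -0.001
grasp_force: 0.0
clock: 2.1
position: [0.3139, 0.3644, 0.2313]
ee_rot: [0.222, 0.975, 0.0, -0.0]
ft_force: [0.8, -0.7, 0.5]
grip_width: -0.0
grasp_force: 0.0
```

```bash
for i in 1 2 3 4 5 6; do python3 -m inch '[[[-0.06,-0.1,0],[0,0,0]],[[-0.15,-0.2,0],[0,0,0]],[[-0.23,-0.3,0],[0,0,0]],[[-0.31,-0.4,0],[0,0,0]],[[-0.39,-0.5,0],[0,0,0]],[[-0.47,-0.6,0],[0,0,0]],[[-0.55,-0.7,0],[0,0,0]],[[-0.63,-0.8,0],[0,0,0]],[[-0.7,-0.9,0],[0,0,0]],[[-0.78,-1,0],[0,0,0]]]' | grep -E 'pos|force: \['; done
python3 - <<'E'
from h import *
o=manip.get_obs();print(o["clock"],o["position"],o["joint_pos"].round(2),o["ee_rot"].round(3))
np.savez("w1.npz",position=o["position"],ee_rot=o["ee_rot"])
im=manip.camera("wrist");cv2.imwrite("pics/w1.png",im[:,:,::-1])
E
```

```text
position: [0.3355, 0.2653, 0.2313]
ft_force: [-0.4, -0.4, -0.1]
position: [0.3571, 0.1661, 0.2313]
ft_force: [-1.0, -0.3, -0.5]
position: [0.3788, 0.067, 0.2313]
ft_force: [-0.0, -0.4, 0.3]
position: [0.4004, -0.0322, 0.2313]
ft_force: [-0.9, -0.6, 0.1]
position: [0.422, -0.1313, 0.2313]
ft_force: [1.0, 0.1, 0.0]
position: [0.4435, -0.2304, 0.2313]
ft_force: [-0.5, 0.7, -0.1]
8.1 [ 0.4435147  -0.23040467  0.23128945] [-0.47  0.04  0.89  1.82 -0.03  1.3   1.55] [ 0.222  0.975 -0.     0.   ]
```

View pics/w1.png

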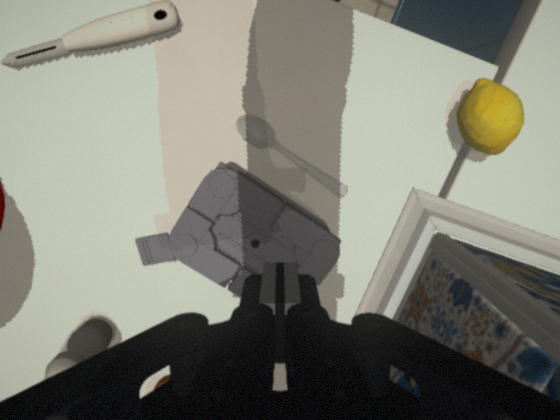

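The wrist view shows the oblong lid centred near (256,240), with its tab at (155,248) and the corner by the spoon near (222,172). I'll enlarge it with more contrast to read the pads.

Run:
```python
from h import *
im=cv2.imread("pics/w1.png")
k=cv2.resize(im[150:310,130:345],None,fx=3.7,fy=3.7,interpolation=cv2.INTER_CUBIC)
k=np.clip(k.astype(float)*1.9-60,0,255).astype(np.uint8);cv2.imwrite("pics/c2.png",k)
c=cam("top")
for uv in[(318,220),(305,232)]:print(ray(c,*uv,0).round(3))
w=cam("wrist",np.load("w1.npz"))
print("corner",ray(w,413,190,.03).round(3))
```

```text
[ 0.558 -0.122 -0.   ]
[ 0.498 -0.078  0.   ]
corner [ 0.499 -0.117  0.03 ]
```

View pics/c2.png

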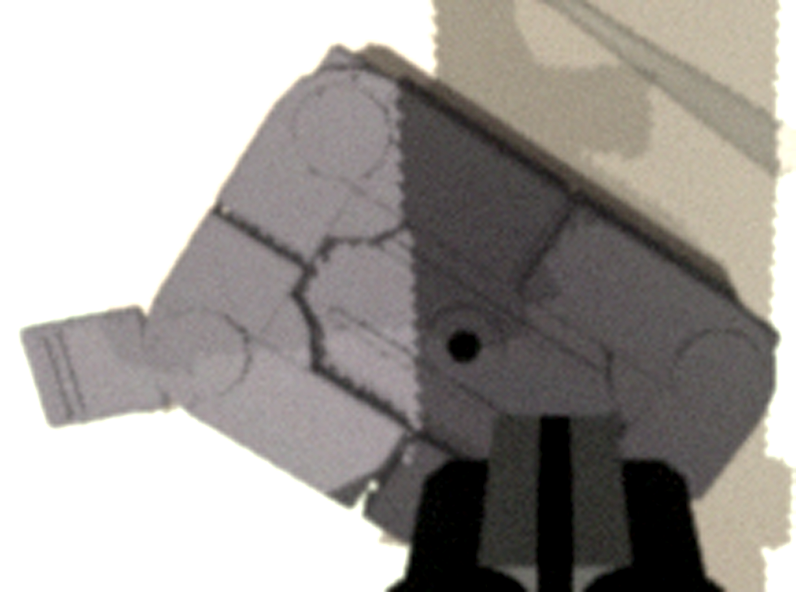

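Run:
```python
from h import *
o=np.load("w1.npz");w=cam("wrist",o)
P=[ray(w,130+u/3.7,150+v/3.7,.0755)[:2] for u,v in[(200,356),(342,127),(725,378)]]
print(np.round(P,4),np.linalg.norm(P[0]-P[1]),np.linalg.norm(P[2]-P[1]))
ctr=(P[0]+P[2])/2; print("ctr",ctr,"dot",ray(w,130+463/3.7,150+346/3.7,.06)[:2])
# least squares fit of the known rectangle (Kabsch) with centre dot
M=np.array([[51,31],[51,-31],[-51,-31]])/1e3;Q=np.array(P)
mc,qc=M.mean(0),Q.mean(0);U,S,V=np.linalg.svd((M-mc).T@(Q-qc));Rr=(U@V).T
print("yaw",np.degrees(np.arctan2(Rr[1,0],Rr[0,0])),np.linalg.det(Rr))
M4=np.vstack([M,[[-51/1e3,31/1e3]]]);F=(M4-mc)@Rr.T+qc;print(F.round(4),F.mean(0))
X=R.from_quat(o["ee_rot"]).as_matrix()
p=o["position"][:2]
for f in F:
    print("tool shift share",((X[:2,:2].T@(f-p))/.08).round(3));p=f
```

```text
[[ 0.445  -0.3219]
 [ 0.4118 -0.267 ]
 [ 0.5025 -0.2146]] 0.06409458949028018 0.10474316898374851
ctr [ 0.47371672 -0.2682487 ] dot [ 0.47361059 -0.26932002]
yaw -149.5651829097998 1.0
[[ 0.4447 -0.3207]
 [ 0.4133 -0.2673]
 [ 0.5012 -0.2156]
 [ 0.5326 -0.269 ]] [ 0.47296462 -0.26814702]
tool shift share [-0.502 -1.011]
tool shift share [0.643 0.432]
tool shift share [-0.711  1.058]
tool shift share [-0.643 -0.432]
```

```bash
python3 -m inch '[[[-0.08,-0.16,0.1],[0,0,0]],[[-0.16,-0.33,0.2],[0,0,0]],[[-0.25,-0.5,0.3],[0,0,0]],[[-0.33,-0.66,0.4],[0,0,0]],[[-0.42,-0.83,0.5],[0,0,0]],[[-0.5,-1,0.6],[0,0,0]],[[-0.5,-1,0.7],[0,0,0]],[[-0.5,-1,0.8],[0,0,0]],[[-0.5,-1,0.9],[0,0,0]],[[-0.5,-1,1],[0,0,0]]]' ; python3 -m inch '[[[0,0,0.1],[0,0,0]],[[0,0,0.2],[0,0,0]],[[0,0,0.3],[0,0,0]],[[0,0,0.4],[0,0,0]],[[0,0,0.5],[0,0,0]],[[0,0,0.6],[0,0,0]],[[0,0,0.7],[0,0,0]],[[0,0,0.75],[0,0,0]],[[0,0,0.77],[0,0,0]],[[0,0,0.77],[0,0,0]]]'
python3 - <<'E'
from h import *
o=manip.get_obs();w=cam("wrist",o);im=manip.camera("wrist")[:,:,::-1].copy()
for q in[(.4447,-.3207),(.4133,-.2673),(.5012,-.2156),(.5326,-.269)]:
    cv2.circle(im,tuple(int(round(a)) for a in proj(w,[*q,.0755])),4,(0,0,255),1)
cv2.imwrite("pics/w2.png",im)
E
```

```text
clock: 9.15
position: [0.4452, -0.3182, 0.1507]
ee_rot: [0.221, 0.975, 0.0, 0.0]
ft_force: [-0.1, 0.4, -1.1]
grip_width: -0.002
grasp_force: 0.0
clock: 10.15
position: [0.4449, -0.3191, 0.0896]
ee_rot: [0.222, 0.975, 0.0, -0.0]
ft_force: [0.3, 0.2, 0.6]
grip_width: -0.003
grasp_force: 0.0
```

View pics/w2.png

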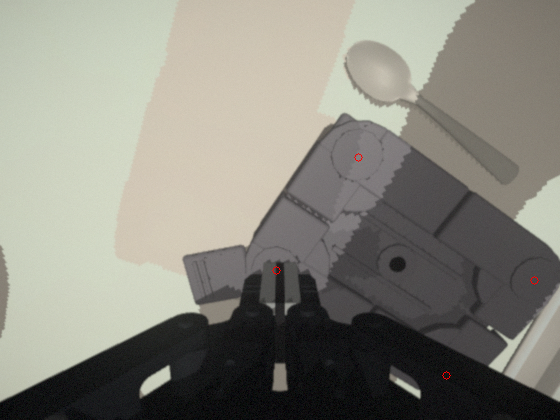

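Close up, the marks sit near the pads: the corner2 pad is at about (358,151) against a prediction of (358,157), and corner3 is at about (537,282) against (534,280). I'll enlarge once more to refine this.

Run:
```python
import cv2,numpy as np
im=cv2.imread("pics/w2.png")
k=cv2.resize(im[110:320,230:430],None,fx=2.8,fy=2.8,interpolation=cv2.INTER_CUBIC)
cv2.imwrite("pics/c3.png",np.clip(k.astype(float)*1.9-60,0,255).astype(np.uint8))
```

```text
(no output)
```

View pics/c3.png

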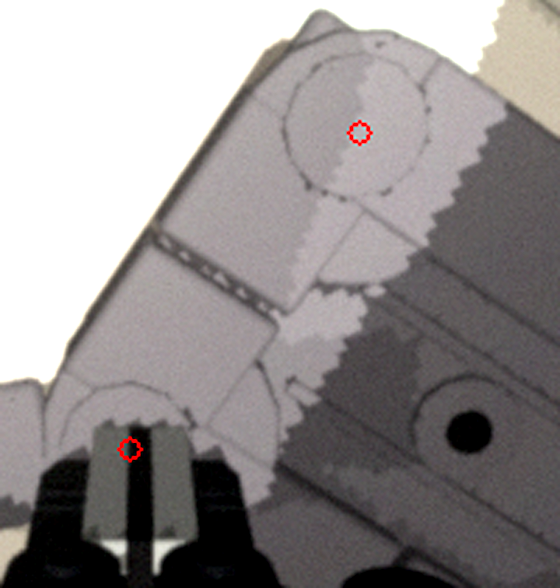

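The pad centres agree with the prediction to about 1 mm, so I'll press the tab corner.

```bash
python3 -m inch '[[[0,-0.01,0.08],[0,0,0]],[[0,-0.01,0.14],[0,0,0]],[[0,-0.01,0.17],[0,0,0]],[[0,-0.01,0.19],[0,0,0]],[[0,-0.01,0.21],[0,0,0]],[[0,-0.01,0.23],[0,0,0]],[[0,-0.01,0.25],[0,0,0]],[[0,-0.01,0.265],[0,0,0]],[[0,-0.01,0.275],[0,0,0]],[[0,-0.01,0.275],[0,0,0]]]'
```

```text
clock: 11.2
position: [0.4446, -0.3198, 0.0677]
ee_rot: [0.222, 0.975, 0.0, -0.0]
ft_force: [-1.3, 1.0, 1.9]
grip_width: -0.002
grasp_force: 1.0
```

```bash
python3 -m inch '[[[0,0,-0.1],[0,0,0]],[[0,0,-0.2],[0,0,0]],[[0,0,-0.28],[0,0,0]],[[0.13,0.09,-0.28],[0,0,0]],[[0.26,0.18,-0.28],[0,0,0]],[[0.39,0.27,-0.28],[0,0,0]],[[0.52,0.36,-0.28],[0,0,0]],[[0.64,0.43,-0.28],[0,0,0]],[[0.65,0.43,-0.28],[0,0,0]],[[0.65,0.43,-0.28],[0,0,0]]]'
python3 - <<'E'
import cv2
from workcell import manip
im=manip.camera("wrist")[:,:,::-1];cv2.imwrite("pics/w3.png",im)
E
```

```text
clock: 12.2
position: [0.413, -0.2663, 0.0906]
ee_rot: [0.222, 0.975, 0.0, 0.001]
ft_force: [0.4, -0.6, -1.1]
grip_width: -0.003
grasp_force: 0.0
```

View pics/w3.png

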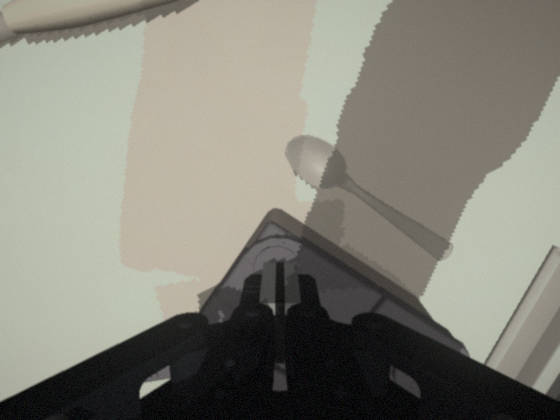

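The corner2 pad is under the fingertip, with its arc centred near (277,268), but the tab corner is hidden by the gripper. There is time to rise and check that it stayed down.

```bash
python3 -m inch '[[[0.1,0,-0.1],[0,0,0]],[[0.2,0,-0.2],[0,0,0]],[[0.3,0,-0.3],[0,0,0]],[[0.4,0,-0.4],[0,0,0]],[[0.5,0,-0.5],[0,0,0]],[[0.6,0,-0.6],[0,0,0]],[[0.7,0,-0.7],[0,0,0]],[[0.8,0,-0.8],[0,0,0]],[[0.8,0,-0.8],[0,0,0]],[[0.8,0,-0.8],[0,0,0]]]'
python3 - <<'E'
from h import *
o=manip.get_obs();w=cam("wrist",o);im=manip.camera("wrist")[:,:,::-1]
q=[proj(w,[*a,.0755]) for a in[(.4447,-.3207),(.4133,-.2673)]];print(q)
u,v=map(int,np.mean(q,0));u0,v0=max(u-75,0),max(min(v-75,270),0)
k=cv2.resize(im[v0:v0+150,u0:u0+200],None,fx=4,fy=4,interpolation=cv2.INTER_CUBIC)
cv2.imwrite("pics/c4.png",np.clip(k.astype(float)*1.9-60,0,255).astype(np.uint8));print(u0,v0)
E
```

```text
clock: 13.25
position: [0.3553, -0.2389, 0.1542]
ee_rot: [0.222, 0.975, 0.0, 0.001]
ft_force: [0.4, -0.5, 0.9]
grip_width: 0.003
grasp_force: 0.0
[(np.float64(230.36901162155004), np.float64(382.93622035215986)), (np.float64(278.9143940064191), np.float64(318.5530280375399))]
179 270
```

View pics/c4.png

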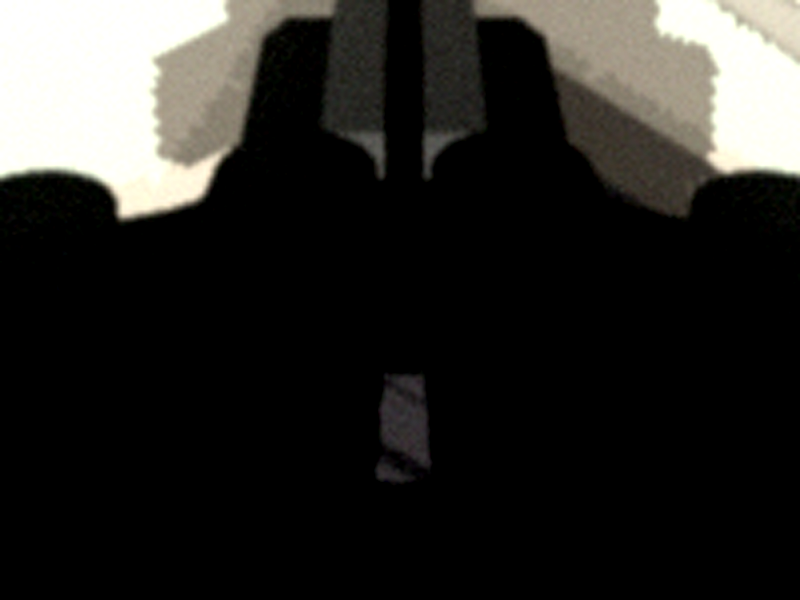

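The gripper body blocked that view because I shifted the wrong way. I'll check by touch instead: go to 71.7 mm over the tab pad, where a raised section would push back with about 5-8 N and a shut one would not touch.

```bash
python3 -m inch '[[[-0.1,-0.05,0.06],[0,0,0]],[[-0.2,-0.1,0.12],[0,0,0]],[[-0.3,-0.15,0.18],[0,0,0]],[[-0.4,-0.2,0.24],[0,0,0]],[[-0.5,-0.25,0.3],[0,0,0]],[[-0.6,-0.3,0.36],[0,0,0]],[[-0.7,-0.34,0.42],[0,0,0]],[[-0.8,-0.38,0.48],[0,0,0]],[[-0.9,-0.41,0.54],[0,0,0]],[[-1,-0.43,0.6],[0,0,0]]]'; python3 -m inch '[[[-0.1,0,0.05],[0,0,0]],[[-0.2,0,0.1],[0,0,0]],[[-0.3,0,0.15],[0,0,0]],[[-0.4,0,0.2],[0,0,0]],[[-0.45,0,0.25],[0,0,0]],[[-0.45,0,0.3],[0,0,0]],[[-0.45,0,0.36],[0,0,0]],[[-0.45,0,0.42],[0,0,0]],[[-0.45,0,0.425],[0,0,0]],[[-0.45,0,0.425],[0,0,0]]]'
```

```text
clock: 14.3
position: [0.4123, -0.305, 0.1051]
ee_rot: [0.222, 0.975, -0.001, -0.001]
ft_force: [0.3, -1.3, -0.0]
grip_width: 0.003
grasp_force: 0.0
clock: 15.3
position: [0.4444, -0.3197, 0.072]
ee_rot: [0.222, 0.975, 0.0, -0.0]
ft_force: [-0.7, 0.5, 0.6]
grip_width: 0.004
grasp_force: 0.0
```

It reads 0.6 N at 72.0 mm, so the tab corner is shut. Next is corner2. This call presses and then backs off to about 72 mm, so its final force shows whether the section stayed down.

```bash
python3 -m inch '[[[0,0,-0.1],[0,0,0]],[[0,0,-0.2],[0,0,0]],[[0,0,-0.23],[0,0,0]],[[0.13,0.09,-0.23],[0,0,0]],[[0.26,0.18,-0.23],[0,0,0]],[[0.39,0.27,-0.23],[0,0,0]],[[0.52,0.36,-0.23],[0,0,0]],[[0.65,0.43,-0.23],[0,0,0]],[[0.65,0.43,-0.15],[0,0,0]],[[0.65,0.43,-0.1],[0,0,0]]]'; python3 -m inch '[[[0,0,-0.05],[0,0,0]],[[0,0,-0.03],[0,0,0]],[[0,0,-0.01],[0,0,0]],[[0,0,0.01],[0,0,0]],[[0,0,0.03],[0,0,0]],[[0,0,0.05],[0,0,0]],[[0,0,0.1],[0,0,0]],[[0,0,0.14],[0,0,0]],[[0,0,0.15],[0,0,0]],[[0,0,0.155],[0,0,0]]]'; python3 -m inch '[[[0,0,0],[0,0,0]],[[0,0,0],[0,0,0]],[[0,0,0],[0,0,0]],[[0,0,-0.02],[0,0,0]],[[0,0,-0.04],[0,0,0]],[[0,0,-0.05],[0,0,0]],[[0,0,-0.05],[0,0,0]],[[0,0,-0.05],[0,0,0]],[[0,0,-0.05],[0,0,0]],[[0,0,-0.05],[0,0,0]]]'
```

```text
clock: 16.3
position: [0.4131, -0.2661, 0.0799]
ee_rot: [0.222, 0.975, 0.0, 0.0]
ft_force: [-0.3, -0.2, -0.1]
grip_width: 0.001
grasp_force: 0.0
clock: 17.3
position: [0.4124, -0.2662, 0.0676]
ee_rot: [0.222, 0.975, 0.0, -0.0]
ft_force: [-3.3, 1.2, 6.6]
grip_width: -0.001
grasp_force: 3.2
clock: 18.3
position: [0.4126, -0.2662, 0.0716]
ee_rot: [0.222, 0.975, 0.0, -0.0]
ft_force: [-1.1, -0.3, 0.7]
grip_width: 0.002
grasp_force: 0.0
```

It reads 0.7 N at 71.6 mm, so corner2 is shut. Next is corner3.

```bash
python3 -m inch '[[[0,0,-0.1],[0,0,0]],[[0,0,-0.2],[0,0,0]],[[0,0,-0.23],[0,0,0]],[[-0.14,0.2,-0.23],[0,0,0]],[[-0.28,0.4,-0.23],[0,0,0]],[[-0.42,0.6,-0.23],[0,0,0]],[[-0.56,0.8,-0.23],[0,0,0]],[[-0.7,1,-0.23],[0,0,0]],[[-0.71,1,-0.2],[0,0,0]],[[-0.71,1,-0.17],[0,0,0]]]'; python3 -m inch '[[[0,0.05,0],[0,0,0]],[[0,0.06,0.04],[0,0,0]],[[0,0.06,0.06],[0,0,0]],[[0,0.06,0.08],[0,0,0]],[[0,0.06,0.1],[0,0,0]],[[0,0.06,0.12],[0,0,0]],[[0,0.06,0.16],[0,0,0]],[[0,0.06,0.2],[0,0,0]],[[0,0.06,0.22],[0,0,0]],[[0,0.06,0.225],[0,0,0]]]'; python3 -m inch '[[[0,0,0],[0,0,0]],[[0,0,0],[0,0,0]],[[0,0,0],[0,0,0]],[[0,0,-0.02],[0,0,0]],[[0,0,-0.04],[0,0,0]],[[0,0,-0.05],[0,0,0]],[[0,0,-0.05],[0,0,0]],[[0,0,-0.05],[0,0,0]],[[0,0,-0.05],[0,0,0]],[[0,0,-0.05],[0,0,0]]]'
```

```text
clock: 19.3
position: [0.4988, -0.2186, 0.0849]
ee_rot: [0.222, 0.975, -0.0, -0.0]
ft_force: [-0.2, -0.3, 0.3]
grip_width: -0.003
grasp_force: 0.0
clock: 20.3
position: [0.5005, -0.2143, 0.0673]
ee_rot: [0.222, 0.975, 0.0, -0.0]
ft_force: [-2.9, 2.8, 6.5]
grip_width: -0.001
grasp_force: 3.2
clock: 21.3
position: [0.5005, -0.2144, 0.0712]
ee_rot: [0.222, 0.975, 0.0, 0.0]
ft_force: [-0.0, -0.0, -0.3]
grip_width: -0.001
grasp_force: 0.0
```

Corner3 is shut. Next is corner4.

```bash
python3 -m inch '[[[0,0,-0.1],[0,0,0]],[[0,0,-0.2],[0,0,0]],[[0,0,-0.23],[0,0,0]],[[-0.13,-0.09,-0.23],[0,0,0]],[[-0.26,-0.18,-0.23],[0,0,0]],[[-0.39,-0.27,-0.23],[0,0,0]],[[-0.52,-0.36,-0.23],[0,0,0]],[[-0.65,-0.44,-0.23],[0,0,0]],[[-0.65,-0.44,-0.2],[0,0,0]],[[-0.65,-0.44,-0.17],[0,0,0]]]'; python3 -m inch '[[[0,0,0],[0,0,0]],[[0,0,0.04],[0,0,0]],[[0,0,0.06],[0,0,0]],[[0,0,0.08],[0,0,0]],[[0,0,0.1],[0,0,0]],[[0,0,0.12],[0,0,0]],[[0,0,0.16],[0,0,0]],[[0,0,0.2],[0,0,0]],[[0,0,0.22],[0,0,0]],[[0,0,0.225],[0,0,0]]]'; python3 -m inch '[[[0,0,0],[0,0,0]],[[0,0,0],[0,0,0]],[[0,0,0],[0,0,0]],[[0,0,-0.02],[0,0,0]],[[0,0,-0.04],[0,0,0]],[[0,0,-0.05],[0,0,0]],[[0,0,-0.05],[0,0,0]],[[0,0,-0.05],[0,0,0]],[[0,0,-0.05],[0,0,0]],[[0,0,-0.05],[0,0,0]]]'
```

```text
clock: 22.3
position: [0.532, -0.2686, 0.0846]
ee_rot: [0.222, 0.975, 0.0, -0.0]
ft_force: [-0.3, 0.4, -0.6]
grip_width: -0.002
grasp_force: 0.0
clock: 23.3
position: [0.5323, -0.2687, 0.0673]
ee_rot: [0.222, 0.975, 0.0, 0.0]
ft_force: [-3.2, 3.1, 9.1]
grip_width: 0.005
grasp_force: 4.6
clock: 24.3
position: [0.5321, -0.2687, 0.0708]
ee_rot: [0.222, 0.975, 0.0, -0.0]
ft_force: [0.5, -0.3, -0.7]
grip_width: 0.007
grasp_force: 0.0
```

All four corners are shut. I'll rise clear and take the last look.

```bash
python3 -m inch '[[[0,0,-0.1],[0,0,0]],[[0,0,-0.2],[0,0,0]],[[0,0,-0.3],[0,0,0]],[[0,0,-0.4],[0,0,0]],[[0,0,-0.5],[0,0,0]],[[0,0,-0.6],[0,0,0]],[[0,0,-0.7],[0,0,0]],[[0,0,-0.8],[0,0,0]],[[0,0,-0.9],[0,0,0]],[[0,0,-0.9],[0,0,0]]]'
python3 - <<'E'
from h import *
o=manip.get_obs();w=cam("wrist",o);im=manip.camera("wrist")[:,:,::-1].copy()
for q in[(.4447,-.3207),(.4133,-.2673),(.5012,-.2156),(.5326,-.269)]:
    cv2.circle(im,tuple(int(round(a)) for a in proj(w,[*q,.0675])),4,(0,0,255),1)
k=cv2.resize(im[0:320],None,fx=1.4,fy=1.4)
cv2.imwrite("pics/w4.png",np.clip(k.astype(float)*1.6-40,0,255).astype(np.uint8))
E
```

```text
clock: 25.3
position: [0.5326, -0.269, 0.1441]
ee_rot: [0.222, 0.975, 0.0, 0.001]
ft_force: [0.3, 0.6, 0.2]
grip_width: 0.003
grasp_force: 0.0
```

View pics/w4.png

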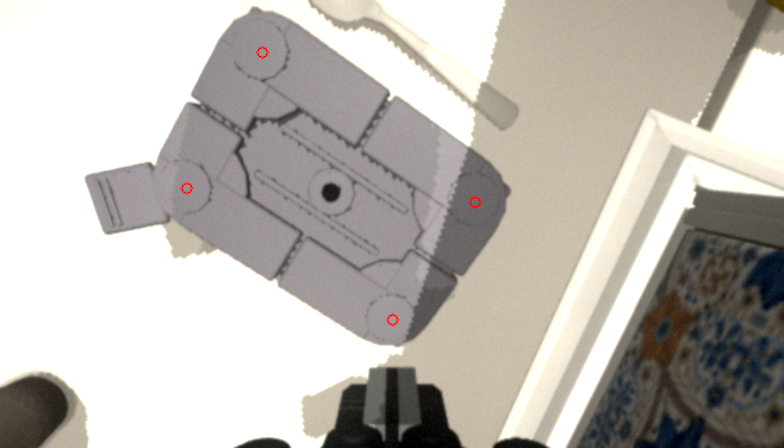

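The last view shows the box unmoved. All four pads, at (187,188), (262,52), (475,202) and (392,320), match the marks drawn at the shut height, and the spoon is where it was.

```bash
python3 -c "from workcell import manip;print(manip.hand_in())"
```

```text
the job is handed in; nothing more can be done
None
```

The oblong box's lid is shut: I pressed its four corners clockwise from the pull tab, each stayed down when checked by touch, and I handed the job in at about 25 s with the box unmoved and nothing else touched.

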